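# Close up the sample carrier

## Robot

A 6-joint arm with a two-finger parallel gripper is mounted at the origin on the work surface. World frame = base frame: x ahead of the robot, y to its left, z up, the work surface at z = 0. Lengths are in mm, angles in rad, forces in N, time in s.
With the tool pointing down it reaches from about 300 to 775 mm from the base axis. Payload 14.6 kg.
Tool frame: the origin (TCP) lies on the centre line of the jaws, within the pads' length; the fingertips stand manip.tcp_to_tips ahead of it and the grasp point (between the pads) lies 5 mm behind it (manip.tcp_to_tips is the distance from the TCP to the fingertips, in mm); z points along the fingers, y is the direction in which the jaws open and shut (so a half turn about z gives the same grasp; the last joint's range is limited). The gripper opens to 94 mm and grips with 3 to 60 N. Pads are 16 mm wide; open, the fingers measure 119 mm over their backs; the gripper's body (75 mm by 177 mm) begins 78 mm behind the grasp point.
Start: joints at [1.116, 0.3, 1.521, -0, 1.321, -0.067], TCP at [207.981, 509.15, 219.446] pointing down, gripper open.
Joint ranges: [-3.03, 3.03], [-0.79, 2.21], [0.23, 2.52], [-1.04, 4.18], [0, 3.07], [-2.55, 2.55]. Speed limits (rad/s): [2.22, 2.22, 2.57, 3.14, 3.14, 3.14].

## Interface

Orientations are given as [roll, pitch, yaw] about the fixed x, y, z axes, in that order (R = Rz(yaw) Ry(pitch) Rx(roll)).
In Python, from cell import manip, optics, workorder gives the robot as it stands. The module is installed in compiled form; this text tells all that it offers.
- The arm moves only by the tool jog_arm, never from a script. Its argument "deltas" is text: rows parted by semicolons, each of 5 numbers parted by spaces: the shift along the tool's x, y, z in mm, then the turn about the tool's z in rad, then the finger opening in mm, from 0 to 94. In form: tx ty tz twist grip; .... A call has exactly 10 rows; each row is the pose to reach, as a shift and turn from the pose commanded when the call began, along the tool's axes at that moment; what a row does not reach only later rows make up. A row lasts 1/8 s, in which the tool goes at most 62.5 mm and 10.7 degrees, less where a joint would pass 70% of its speed; a pose out of reach is approached as far as the arm can. A call with a gripper value outside its range is refused whole. The fingers move at their own pace and stop on an object; "squeeze" is the grip in N (left out, the last holds). Time passes only in rows, so rows that repeat a pose let the fingers close, or fill a call up. It gives the time, the measured TCP pose, the force and the opening at its end, in the units of the state.
- manip.read_state(): the state, without advancing time (a new reading comes with each control period).
- optics.camera(name): name is "scene" or "top"; returns (picture, depth): 420x560x3 uint8, red, green, blue; 420x560 float32, mm along the optical axis (not along the pixel's ray), 0 where there is no reading.
- optics.get_calibration(name): a dict with "intrinsics" (3x3 intrinsics, pixels), "dist_coeffs" ([k1, k2, p1, p2, k3] as OpenCV has them; the pictures are not rectified), "R" (3x3) and "t" (3): a world point X has camera coordinates R X + t. Camera axes: x right, y down, z forward; pixel columns grow to the right and rows downward; lengths in mm; the calibration is good to about 2 mm. A picture is of the moment at which its call begins. get_calibration takes no time and is no camera call.
- workorder.sign_off(): hands the job in, once; it reports no verdict.
The state is a dict: "clock": time; "joints": joint angles; "qd": joint speeds; "effort": joint torques, N m; "eef_pos": TCP position; "eef_rot": TCP orientation; "wrist_force": force on the tool from outside, world axes, zero at the start; "moment": the same for the moment, N m; "finger_gap": finger opening in mm.
Only numpy, scipy, OpenCV 4.12 (cv2) and the standard library are available. Lean on these libraries where they do the work, as an engineer would, in place of code of your own. Each camera call takes 0.05 s, during which the arm holds its last target.

## Task

Get the insulated sample carrier ready to go: push the yellow hold-down flap over until it lies flat above the bottles, and only then swing the white lid over and push it gently down until it is fully shut, without letting it slam. Do it by pushing with the fingers; nothing has to be gripped, and the bottles and the other things on the bench stay where they stand.

Things in the scene. Friction and masses are not known exactly. Their poses are not given: they have to be found in the camera images.
- carrier: Insulated carrier for sample bottles, fixed on the bench: blue open box, outside 190 (its x) x 270 (y) x 135 mm high, walls 20 mm; white grip bars stand 20 mm out of its +y and -y ends. Origin: centre of its underside. z up; +x points from the flap's hinge side (robot's left) to the lid's hinge side (robot's right), turned up to 32 degrees either way. Inside: 2 x 3 bottle places.
- flap (a joint): Yellow hold-down flap, angle in rad: 0 = flat inside the box (its stop), 1.57 = upright, 1.85 = leaning outward (stop). Starts within 0.2 of upright; folds over towards carrier +x. Plate 144 (hinge to edge) x 206 x 6 mm, 0.16 kg; friction hinge, 0.2 N m: it stays where it is left. Flat, its top face is 129 mm above the bench, 6 mm below the rim, its underside 5 mm above the bottle caps.
- flap_hinge (a point): Middle of the flap's hinge line, fixed on the carrier at x = -73, y = 0, z = 126 mm, in mid-thickness of the plate. The line runs along the carrier's y. At joint angle a, a point of the flap s from the hinge lies s*cos(a) towards carrier +x and s*sin(a) above this point.
- flap_edge (a point): Middle of the flap's free edge (black rubber trim), 144 mm from the hinge, on the face that is on top when the flap lies flat (the outward, pushing face when it is upright).
- lid (a joint): White lid, angle in rad: 0 = shut (its stop), 1.57 = upright, 2.0 = leaning back (stop). Starts open, 1.6 to 1.9. Panel 194 (hinge to front edge) x 270 x 28 mm, with a 90 mm wide lip 12 mm out of its front edge; about 0.45 kg; friction hinge, 0.6 N m: it stays where it is left, so push it all the way. An upright flap blocks it. Shut, its underside is 137 and its top 165 mm above the bench.
- lid_hinge (a point): Middle of the lid's hinge line, fixed on the carrier at x = +97, y = 0, z = 137 mm, on the lid's inner (lower) face. The line runs along the carrier's y. At joint angle a, a point of the inner face s from the hinge lies s*cos(a) towards carrier -x and s*sin(a) above this point; the outer face is 28 mm from the inner one.
- lid_edge (a point): Middle of the lid's front edge (194 mm from the hinge) on its outer face (the top when shut, the back, facing carrier +x, when open).
- bottle_a_mid (a point): Sample bottle, white plastic, 56 mm diameter, 98 mm tall with its blue screw cap, standing in a place of the carrier's grid. Point: its centre, 49 mm above its foot. Leave it where it is.
- bottle_b_mid (a point): Sample bottle, white plastic, 56 mm diameter, 98 mm tall with its white screw cap, standing in a place of the carrier's grid. Point: its centre, 49 mm above its foot. Leave it where it is.
- bottle_c_mid (a point): Sample bottle, white plastic, 56 mm diameter, 98 mm tall with its white screw cap, standing in a place of the carrier's grid. Point: its centre, 49 mm above its foot. Leave it where it is.
- bottle_d_mid (a point): Sample bottle, white plastic, 56 mm diameter, 98 mm tall with its blue screw cap, standing in a place of the carrier's grid. Point: its centre, 49 mm above its foot. Leave it where it is.
- bottle_e_mid (a point): Sample bottle, white plastic, 56 mm diameter, 98 mm tall with its white screw cap, standing on the bench in front of the flap's hinge side. Point: its centre, 49 mm above its foot. Leave it where it is.
- tip_box_mid (a point): Shut box of pipette tips, dark grey with a light blue cover, 84 x 122 x 67 mm, on the bench behind the lid's hinge side. Point: its centre. Leave it where it is.
- beaker_mid (a point): Pale beaker, 75 mm across the mouth, 90 mm tall, on the bench to the robot's left. Point: its centre. Leave it where it is.
- wash_bottle_mid (a point): White wash bottle with a red spout, 68 mm diameter, about 173 mm tall, on the bench to the robot's left. Point: on its axis, 72 mm above its foot. Leave it where it is.
Things that resemble listed ones, but are neither listed nor needed, are in the scene too. Leave any pink look-alike of the part that bears tip_box_mid alone.

How it is judged:
By the outcome, as a careful person would: the job done as asked, in the order asked, and still so for the second after the job is handed in, with the robot touching nothing.
It also fails if it takes over 56 s, if anything falls off the work surface, if the arm or the gripper's body presses on something with over 40 N, if the wrist force passes 120 N, or if a joint passes its speed limit or range.

## Working session

There is one attempt and no reset: what is moved stays moved. The work goes in short steps, Python scripts to look and compute and a tool call to move; the robot and the scene stay as the last step left them, time stands still between calls to the robot, and variables do not carry over. Pictures are saved under pics/ and viewed, and the job is handed in when it is done.

Besides the shell and the picture viewer there is one more tool, called after "Emit:" by a JSON object that holds its "api" and its "payload", one argument or row to a line. jog_arm: Moves the arm, as the interface text tells. Its arguments: {"type":"object","properties":{"deltas":{"type":"string"},"squeeze":{"type":"number"}},"required":["deltas"]}

```bash
mkdir -p pics
cat > h.py <<'E'
import numpy as np, cv2
from cell import manip, optics, workorder
def snap(n,tag):
    p,d=optics.camera(n)
    cv2.imwrite(f'pics/{tag}.png',p[:,:,::-1]); np.savez(f'pics/{tag}.npz',p=p,d=d)
    return p,d
def world(n,d):
    c=optics.get_calibration(n);K=np.array(c['intrinsics'],float);D=np.array(c['dist_coeffs'],float)
    R=np.array(c['R']);t=np.array(c['t']).ravel()
    h,w=d.shape
    uv=np.stack(np.meshgrid(np.arange(w),np.arange(h)),-1).reshape(-1,1,2).astype(float)
    xy=cv2.undistortPoints(uv,K,D).reshape(h,w,2)
    P=np.dstack([xy[...,0]*d,xy[...,1]*d,d])
    return (P-t)@R
E
python3 - <<'E'
from h import *
print(manip.read_state(), manip.tcp_to_tips)
for n in('scene','top'):
    snap(n,n+'0'); c=optics.get_calibration(n); R=np.array(c['R']); print(n,-R.T@np.array(c['t']).ravel(),R[2])
E
```

```text
{'clock': 0.0, 'joints': array([ 1.11639523e+00,  3.00486704e-01,  1.52157265e+00, -3.68633418e-06,
        1.32071914e+00, -6.65768158e-02]), 'qd': array([ 0.00056323,  0.00083976,  0.00026212, -0.00120757, -0.00082516,
        0.00035746]), 'effort': array([-3.66974018e-05, -5.31809521e+01, -3.52730370e+01,  7.07636168e-02,
        2.44434597e-02, -9.45700231e-05]), 'eef_pos': array([207.87877206, 508.93327482, 218.88133365]), 'eef_rot': array([-3.14040920e+00, -7.53284236e-05,  2.75376924e+00]), 'wrist_force': array([0.14389644, 0.47219039, 0.01516258]), 'moment': array([ 0.00774734,  0.0110303 , -0.07027591]), 'finger_gap': 94.02993791755469} 14.0
scene [1158.80852681  232.66269456 1115.30072123] [-0.52555131 -0.13500619 -0.83998163]
top [ 387.18154852   62.51681945 1172.38973783] [ 0.17275532 -0.01389007 -0.98486683]
```

View pics/scene0.png

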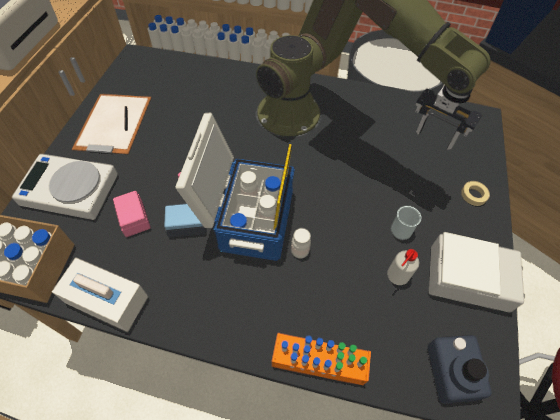

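View pics/top0.png

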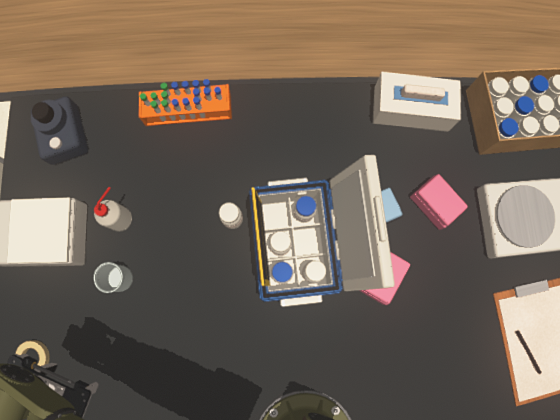

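The pictures show the carrier at about (295,240) in the top view. The yellow flap stands upright at its left rim (260,235) and the white lid is open on the right (365,225). Bottle_e is at (230,214) and the tip box is half hidden at (390,207).

Run:
```python
from h import *
W={}
for n in('top','scene'):
    z=np.load(f'pics/{n}0.npz');p,d=z['p'],z['d'];W[n]=(p,d,world(n,d))
p,d,w=W['top']
hsv=cv2.cvtColor(p,cv2.COLOR_RGB2HSV)
blue=(hsv[...,0]>100)&(hsv[...,0]<125)&(hsv[...,1]>120)
rows,cols=np.mgrid[:420,:560]
roi=(cols>240)&(cols<350)&(rows>170)&(rows<310)
for n in W:
    p,d,w=W[n];hsv=cv2.cvtColor(p,cv2.COLOR_RGB2HSV)
    blue=(hsv[...,0]>100)&(hsv[...,0]<125)&(hsv[...,1]>120)&(d>0)
    m=blue&(abs(w[...,2]-135)<5)&(w[...,0]>200)&(w[...,0]<700)&(abs(w[...,1])<250)
    P=w[m]; 
    r=cv2.minAreaRect(P[:,:2].astype(np.float32)); print(n,m.sum(),np.median(P[:,2]),r, P.min(0),P.max(0))
    cv2.imwrite(f'pics/rim_{n}.png',np.where(m[...,None],255,p)[:,:,::-1].astype(np.uint8))
    hh=hsv
    y=(hsv[...,0]>18)&(hsv[...,0]<32)&(hsv[...,1]>150)&(d>0)&(w[...,2]>125)&(w[...,0]>200)&(w[...,0]<700)&(abs(w[...,1])<250)
    Q=w[y];print(' yellow',y.sum(),Q.min(0),Q.max(0))
```

```text
top 313 134.74131867676846 ((509.222412109375, 15.084617614746094), (271.2787780761719, 192.4959259033203), 4.402618885040283) [367.84050794 -89.79648126 130.00375594] [649.63521617 119.39739831 139.969393  ]
 yellow 325 [401.00856686  80.26960693 137.83254367] [603.77734262 107.95113169 274.04779867]
scene 662 134.2360045132354 ((509.8482971191406, 14.210662841796875), (273.27734375, 196.86529541015625), 4.6243062019348145) [369.69891622 -92.07986909 130.01896945] [650.20163143 119.6436785  139.9321243 ]
 yellow 238 [377.09405357  69.49189371 136.91730025] [605.91635253 107.67337891 272.80478506]
```

View pics/rim_top.png

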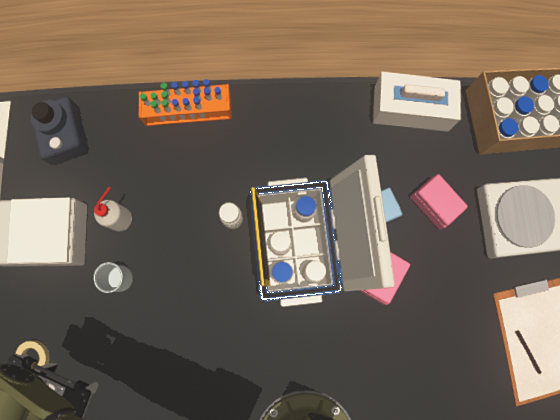

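```bash
cat >> h.py <<'E'
A=np.deg2rad(4.5); C0=np.array([509.5,14.6,0])
RC=np.array([[np.sin(A),np.cos(A),0],[-np.cos(A),np.sin(A),0],[0,0,1]]) # cols = carrier axes
def car(w): return (w-C0)@RC
def masks(n,tag):
    z=np.load(f'pics/{tag}.npz');p,d=z['p'],z['d'];c=car(world(n,d));hsv=cv2.cvtColor(p,cv2.COLOR_RGB2HSV)
    y=(hsv[...,0]>18)&(hsv[...,0]<32)&(hsv[...,1]>150)&(d>0)&(c[...,2]>120)&(abs(c[...,0])<150)&(abs(c[...,1])<130)
    l=(hsv[...,1]<70)&(d>0)&(c[...,2]>145)&(abs(c[...,0]-40)<200)&(abs(c[...,1])<145)
    return p,d,c,y,l
E
python3 - <<'E'
from h import *
for n in('top','scene'):
    p,d,c,y,l=masks(n,n+'0')
    Y=c[y]; L=c[l]
    print(n)
    for k in range(140,290,15):
        q=Y[abs(Y[:,2]-k)<7.5]
        if len(q): print('flap z',k,len(q),np.percentile(q[:,0],[5,50,95]).round(1),np.percentile(q[:,1],[2,98]).round())
    for k in range(150,370,20):
        q=L[abs(L[:,2]-k)<10]
        if len(q): print('lid z',k,len(q),np.percentile(q[:,0],[5,50,95]).round(1),np.percentile(q[:,1],[2,98]).round())
    # tip box / tall things
    m=(d>0)&(c[...,0]>110)&(c[...,0]<330)&(abs(c[...,1])<200)&(c[...,2]>20)&(c[...,2]<110)
    print('behind lid max z',c[m][:,2].max() if m.any() else None)
E
```

```text
top
flap z 140 1 [-88.6 -88.6 -88.6] [-100. -100.]
flap z 170 4 [-73.8 -73.5 -73.3] [-100.  -93.]
flap z 200 5 [-75.5 -75.2 -74.9] [-100.  -91.]
flap z 215 3 [-76.9 -76.7 -76.6] [-96. -92.]
flap z 230 3 [-78.2 -77.3 -77.1] [-100.  -92.]
flap z 245 6 [-82.7 -78.8 -78.4] [-102.  -94.]
flap z 260 45 [-87.2 -85.9 -80.9] [-99.  97.]
flap z 275 258 [-86.7 -83.7 -81.2] [-96.  95.]
lid z 150 205 [-70.8  99.5 102. ] [-130.  127.]
lid z 170 411 [-72.  101.  106.4] [-129.  126.]
lid z 190 504 [-73.4 106.1 112.2] [-130.  125.]
lid z 210 465 [107.6 111.7 117.2] [-128.  124.]
lid z 230 542 [-76.3 116.4 122.6] [-129.  126.]
lid z 250 612 [-77.8 121.3 127.8] [-128.  125.]
lid z 270 619 [-78.3 127.3 133.9] [-129.  126.]
lid z 290 659 [129.7 133.3 140.6] [-128.  126.]
lid z 310 1377 [136.1 144.6 170.9] [-129.  126.]
lid z 330 1161 [147.2 154.6 164.8] [-127.  126.]
behind lid max z 72.89040056470931
scene
flap z 140 5 [-77.9 -73.9 -66.8] [-110.  101.]
flap z 155 10 [-77.8 -73.8 -71.2] [ 87. 102.]
flap z 170 6 [-80.4 -77.7 -76.1] [ 95. 102.]
flap z 185 10 [-81.5 -79.2 -73.6] [-86. 103.]
flap z 200 7 [-81.2 -78.9 -76. ] [ 98. 102.]
flap z 215 8 [-82.4 -80.  -77. ] [ 89. 102.]
flap z 230 8 [-83.6 -81.1 -78. ] [ 97. 102.]
flap z 245 9 [-84.3 -81.  -79.6] [ 90. 101.]
flap z 260 53 [-86.3 -80.7 -79.2] [-102.  100.]
flap z 275 122 [-86.3 -83.4 -80.1] [-92.  96.]
lid z 150 151 [ 98.3 100.6 117. ] [-128.  134.]
lid z 170 286 [ 98.9 102.2 119.5] [-127.  134.]
lid z 190 319 [103.5 107.5 125.5] [-125.  134.]
lid z 210 335 [109.2 112.9 129.7] [-125.  134.]
lid z 230 354 [114.7 118.5 135.5] [-126.  134.]
lid z 250 366 [120.4 124.2 140. ] [-126.  133.]
lid z 270 398 [124.7 129.5 147.8] [-126.  134.]
lid z 290 437 [131.5 135.5 150.8] [-126.  133.]
lid z 310 725 [138.  146.5 172.2] [-126.  133.]
lid z 330 465 [148.8 155.5 165.1] [-122.  126.]
behind lid max z 72.58766506970991
```

Emit:
{"api": "jog_arm", "payload": {
  "deltas": "-20 -11 -30 0.1 0; -61 -34 -30 0.22 0; -112 -63 -30 0.35 0; -163 -91 -30 0.5 0; -214 -120 -30 0.65 0; -265 -148 -30 0.8 0; -316 -177 -30 0.95 0; -362 -202 -30 1.105 0; -395 -221 -30 1.105 0; -408 -228 -30 1.105 0",
  "squeeze": 20
}}

```text
clock: 1.35
eef_pos: [500.1, 142.3, 249.0]
eef_rot: [-3.141, 0.0, 1.647]
wrist_force: [-0.3, -0.6, -0.8]
finger_gap: 0.6
```

```bash
cat > st.py <<'E'
from h import *
s=manip.read_state(); print(s['clock'],'car tcp',car(s['eef_pos']).round(1),'tipz',s['eef_pos'][2]-14,'yaw',s['eef_rot'].round(3),'F',(s['wrist_force']@RC).round(2),s['finger_gap'],s['joints'].round(3))
E
python3 st.py; python3 -c "
from h import *
snap('top','top1')"
```

```text
1.35 car tcp [-128.1    0.7  249. ] tipz 234.99035384153703 yaw [-3.141  0.     1.647] F [ 0.59 -0.38 -0.82] 0.5996327267466139 [ 0.207  0.211  1.563 -0.     1.368  0.131]
```

View pics/top1.png

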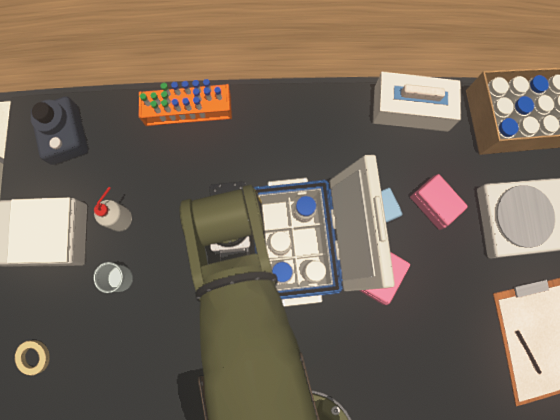

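Run:
```python
import numpy as np
print('flap: a, tip centre x, tip z')
for a in np.r_[1.65,np.arange(1.5,-.01,-.15)]:
    s=110-30*(1.65-a)/1.65
    print(a.round(2),(-73+s*np.cos(a)-3*np.sin(a)-8).round(1),(126+s*np.sin(a)+3*np.cos(a)).round(1))
print('lid')
for a in np.r_[1.84,np.arange(1.65,-.01,-.15)]:
    s=150
    print(a.round(2),(97-s*np.cos(a)+28*np.sin(a)+8).round(1),(137+s*np.sin(a)+28*np.cos(a)).round(1))
```

```text
flap: a, tip centre x, tip z
1.65 -92.7 235.4
1.5 -76.4 233.2
1.35 -61.0 228.7
1.2 -46.9 222.0
1.05 -34.3 213.4
0.9 -23.4 203.3
0.75 -14.5 192.0
0.6 -7.7 179.8
0.45 -2.9 167.1
0.3 -0.2 154.1
0.15 0.4 141.3
0.0 -1.0 129.0
lid
1.84 171.9 274.2
1.65 144.8 284.3
1.5 122.3 288.6
1.35 99.5 289.5
1.2 76.7 287.0
1.05 54.7 281.0
0.9 33.7 271.9
0.75 14.3 259.7
0.6 -3.0 244.8
0.45 -17.9 227.5
0.3 -30.0 208.1
0.15 -39.1 187.1
0.0 -45.0 165.0
```

Emit:
{"api": "jog_arm", "payload": {
  "deltas": "-12 0 0 0 0; -24 0 0 0 0; -36 0 0 0 0; -46 0 1 0 0; -56 0 3 0 0; -67 0 6 0 0; -77 0 10 0 0; -87 0 16 0 0; -95 0 22 0 0; -101 0 28 0 0"
}}

```text
clock: 2.65
eef_pos: [507.3, 42.6, 220.9]
eef_rot: [-3.141, 0.0, 1.649]
wrist_force: [-0.4, 1.6, 1.7]
finger_gap: 0.2
```

```bash
python3 st.py
```

```text
2.65 car tcp [-28.    0.  220.9] tipz 206.93681991573675 yaw [-3.141  0.     1.649] F [-1.59 -0.28  1.75] 0.22280731265704082 [ 0.012  0.208  1.633 -0.     1.301 -0.066]
```

Emit:
{"api": "jog_arm", "payload": {
  "deltas": "-6 0 5 0 0; -12 0 12 0 0; -17 0 20 0 0; -21 0 28 0 0; -24 0 36 0 0; -26 0 44 0 0; -28 0 52 0 0; -28 0 60 0 0; -28 0 67 0 0; -28 0 72 0 0"
}}

```text
clock: 3.9
eef_pos: [509.5, 15.2, 149.0]
eef_rot: [-3.141, 0.0, 1.649]
wrist_force: [0.1, -0.6, 1.2]
finger_gap: 0.3
```

```bash
python3 st.py
```

```text
3.9 car tcp [ -0.6   0.  149. ] tipz 134.981683363669 yaw [-3.141  0.     1.649] F [0.65 0.04 1.15] 0.29357306298240887 [-0.042  0.283  1.716 -0.     1.143 -0.12 ]
```

Now press gently down to the stop in small steps.

Emit:
{"api": "jog_arm", "payload": {
  "deltas": "0 0 1 0 0; 0 0 2 0 0; 0 0 3 0 0; 0 0 4 0 0; 0 0 5 0 0; 0 0 5.5 0 0; 0 0 6 0 0; 0 0 6.5 0 0; 0 0 7 0 0; 0 0 7 0 0"
}}

```text
clock: 5.15
eef_pos: [509.6, 15.2, 143.2]
eef_rot: [3.141, 0.0, 1.649]
wrist_force: [-4.4, -0.6, 9.4]
finger_gap: 0.6
```

```bash
python3 st.py
```

```text
5.15 car tcp [ -0.6   0.2 143.2] tipz 129.18311401122517 yaw [3.141 0.    1.649] F [ 0.22 -4.47  9.43] 0.5758710379510226 [-0.042  0.29   1.722 -0.     1.129 -0.12 ]
```

Emit:
{"api": "jog_arm", "payload": {
  "deltas": "0 0 -15 0 0; 0 0 -60 0 0; 0 0 -115 0 0; 0 0 -170 0 0; 0 0 -215 0 0; 0 0 -240 0 0; -20 0 -245 0 0; -60 0 -245 0 0; -110 0 -245 0 0; -155 0 -245 0 0"
}}

```text
clock: 6.4
eef_pos: [521.3, -140.7, 388.3]
eef_rot: [3.141, 0.0, 1.649]
wrist_force: [0.4, 0.1, -0.2]
finger_gap: 0.1
```

```bash
python3 st.py
```

```text
6.4 car tcp [155.8  -0.4 388.3] tipz 374.25474218194836 yaw [3.141 0.    1.649] F [-0.04  0.41 -0.15] 0.1442111919624422 [-0.332  0.212  1.247  0.     1.681 -0.41 ]
```

Emit:
{"api": "jog_arm", "payload": {
  "deltas": "-20 0 0 0 0; -45 0 0 0 0; -65 0 0 0 0; -72 0 10 0 0; -72 0 30 0 0; -72 0 50 0 0; -72 0 70 0 0; -72 0 85 0 0; -72 0 94 0 0; -72 0 94 0 0"
}}

```text
clock: 7.65
eef_pos: [527.2, -211.0, 293.1]
eef_rot: [-3.141, -0.0, 1.649]
wrist_force: [-0.7, -0.4, -0.3]
finger_gap: 0.7
```

```bash
python3 st.py
python3 - <<'E'
from h import *
for n in('top','scene'):
    snap(n,n+'2'); p,d,c,y,l=masks(n,n+'2')
    m=(d>0)&(abs(c[...,0])<60)&(abs(c[...,1])<100)
    hsv=cv2.cvtColor(p,cv2.COLOR_RGB2HSV)
    yy=(hsv[...,0]>18)&(hsv[...,0]<32)&(hsv[...,1]>150)&m
    Y=c[yy]; print(n,yy.sum(),np.median(Y[:,2]),np.polyfit(Y[:,0],Y[:,2],1))
    L=c[l]
    for k in (170,250,310): 
        q=L[abs(L[:,2]-k)<10];print(k,np.median(q[:,0]))
E
```

```text
7.65 car tcp [ 2.263e+02 -1.000e-01  2.931e+02] tipz 279.12959428008605 yaw [-3.141 -0.     1.649] F [ 0.38 -0.73 -0.3 ] 0.7073719794499402 [-0.445  0.297  1.355  0.     1.49  -0.523]
top 4183 129.32207168827534 [-1.15465670e-04  1.29414496e+02]
170 101.54162101228647
250 121.81280475179167
310 143.91083229470559
scene 2198 128.7199482050724 [-1.53333570e-04  1.28758338e+02]
170 102.12997719090505
250 123.92833394471688
310 146.82516529079055
```

View pics/scene2.png

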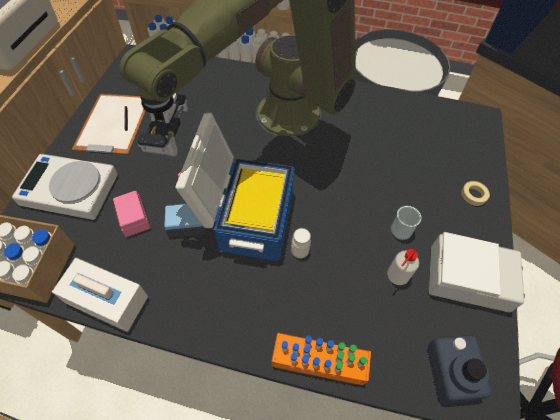

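The flap is flat at z ≈ 129 with slope ≈ 0. The lid is untouched and the fingers are behind it at (165,135). Next I push the lid slowly.

Emit:
{"api": "jog_arm", "payload": {
  "deltas": "12 0 0 0 0; 24 0 0 0 0; 34 0 0 0 0; 43 0 0 0 0; 52 0 0 0 0; 61 0 0 0 0; 70 0 -2 0 0; 79 0 -4 0 0; 88 0 -6 0 0; 97 0 -8 0 0"
}}

```text
clock: 9.0
eef_pos: [519.7, -114.0, 301.5]
eef_rot: [3.141, 0.0, 1.649]
wrist_force: [2.4, -4.3, -1.2]
finger_gap: 0.8
```

```bash
python3 st.py
```

```text
9.0 car tcp [1.290e+02 1.000e-01 3.015e+02] tipz 287.48035684933825 yaw [3.141 0.    1.649] F [ 4.52  2.04 -1.17] 0.753282303831101 [-0.285  0.209  1.445 -0.     1.487 -0.362]
```

Emit:
{"api": "jog_arm", "payload": {
  "deltas": "9 0 -1 0 0; 19 0 -2 0 0; 29 0 -2 0 0; 39 0 -1 0 0; 49 0 0 0 0; 59 0 2 0 0; 68 0 4 0 0; 77 0 7 0 0; 86 0 11 0 0; 95 0 15 0 0"
}}

```text
clock: 10.25
eef_pos: [512.1, -19.1, 286.2]
eef_rot: [-3.141, -0.0, 1.649]
wrist_force: [-0.4, -2.1, -0.5]
finger_gap: 0.3
```

```bash
python3 st.py
```

```text
10.25 car tcp [ 33.8  -0.  286.2] tipz 272.15131240049686 yaw [-3.141 -0.     1.649] F [ 2.1  -0.61 -0.51] 0.3081242160147959 [-0.109  0.171  1.525  0.     1.446 -0.187]
```

Emit:
{"api": "jog_arm", "payload": {
  "deltas": "10 0 6 0 0; 20 0 12 0 0; 29 0 20 0 0; 37 0 27 0 0; 44 0 35 0 0; 50 0 42 0 0; 56 0 50 0 0; 61 0 58 0 0; 65 0 65 0 0; 69 0 72 0 0"
}}

```text
clock: 11.5
eef_pos: [506.8, 49.2, 213.9]
eef_rot: [-3.141, 0.0, 1.649]
wrist_force: [-0.4, -1.4, 0.7]
finger_gap: 0.6
```

```bash
python3 st.py
```

```text
11.5 car tcp [-3.470e+01  1.000e-01  2.139e+02] tipz 199.89255871892297 yaw [-3.141  0.     1.649] F [ 1.37 -0.54  0.66] 0.581543380376371 [ 0.025  0.214  1.642 -0.     1.286 -0.053]
```

Slow down for the last stretch: z 200 → 170.

Emit:
{"api": "jog_arm", "payload": {
  "deltas": "2 0 4 0 0; 4 0 8 0 0; 5 0 12 0 0; 6 0 16 0 0; 7 0 19 0 0; 8 0 22 0 0; 9 0 25 0 0; 10 0 27 0 0; 10 0 29 0 0; 10 0 30 0 0"
}}

```text
clock: 12.75
eef_pos: [506.1, 59.2, 184.3]
eef_rot: [-3.141, -0.0, 1.649]
wrist_force: [-0.2, 0.8, 0.7]
finger_gap: 0.4
```

```bash
python3 st.py
```

```text
12.75 car tcp [-4.470e+01  1.000e-01  1.843e+02] tipz 170.3273321186474 yaw [-3.141 -0.     1.649] F [-0.8  -0.14  0.71] 0.3838506342292 [ 0.044  0.243  1.678  0.     1.221 -0.034]
```

Emit:
{"api": "jog_arm", "payload": {
  "deltas": "0 0 0.5 0 0; 0 0 1 0 0; 0 0 1.5 0 0; 0 0 2 0 0; 0 0 2.5 0 0; 0 0 3 0 0; 0 0 3.5 0 0; 0 0 4 0 0; 0 0 4.5 0 0; 0 0 5 0 0"
}}

```text
clock: 14.0
eef_pos: [506.1, 59.0, 179.4]
eef_rot: [3.142, 0.0, 1.649]
wrist_force: [-1.2, 0.9, 0.8]
finger_gap: 0.3
```

```bash
python3 st.py
```

```text
14.0 car tcp [-4.460e+01  1.000e-01  1.794e+02] tipz 165.41314062080755 yaw [3.142 0.    1.649] F [-0.96 -1.17  0.84] 0.29972020093763857 [ 0.044  0.248  1.684 -0.     1.21  -0.034]
```

Emit:
{"api": "jog_arm", "payload": {
  "deltas": "0 0 0.3 0 0; 0 0 0.6 0 0; 0 0 0.9 0 0; 0 0 1.2 0 0; 0 0 1.4 0 0; 0 0 1.6 0 0; 0 0 1.8 0 0; 0 0 2 0 0; 0 0 2 0 0; 0 0 2 0 0"
}}

```text
clock: 15.25
eef_pos: [506.2, 59.1, 179.1]
eef_rot: [3.14, 0.0, 1.649]
wrist_force: [-8.4, 0.4, 20.4]
finger_gap: 0.5
```

```bash
python3 st.py
```

```text
15.25 car tcp [-44.6   0.2 179.1] tipz 165.0955499381302 yaw [3.14  0.    1.649] F [-1.09 -8.34 20.42] 0.49733294775805936 [ 0.044  0.248  1.685 -0.     1.208 -0.034]
```

Firm on the stop (20 N at tip z 165.1). Lift off, then move well away for a clear view.

Emit:
{"api": "jog_arm", "payload": {
  "deltas": "0 0 -3 0 0; 0 0 -15 0 0; 0 0 -45 0 0; 0 0 -85 0 0; 0 0 -115 0 0; -10 0 -125 0 0; -40 0 -125 0 0; -80 0 -125 0 0; -120 0 -125 0 0; -160 0 -125 0 0"
}}

```text
clock: 16.5
eef_pos: [518.2, -102.3, 301.5]
eef_rot: [-3.14, -0.0, 1.649]
wrist_force: [0.3, 0.2, -0.2]
finger_gap: 0.5
```

Emit:
{"api": "jog_arm", "payload": {
  "deltas": "-40 0 0 0 0; -80 0 0 0 0; -110 0 0 0 0; -130 0 0 0 0; -140 0 0 0 0; -140 0 0 0 0; -140 0 0 0 0; -140 0 0 0 0; -140 0 0 0 0; -140 0 0 0 0"
}}

```text
clock: 17.75
eef_pos: [529.5, -239.8, 302.5]
eef_rot: [3.142, 0.0, 1.649]
wrist_force: [0.1, -0.3, -0.9]
finger_gap: 0.3
```

```bash
python3 st.py
python3 - <<'E'
from h import *
for n in('top','scene'):
    snap(n,n+'3'); p,d,c,y,l=masks(n,n+'3')
    m=(d>0)&(abs(c[...,0])<85)&(abs(c[...,1])<120)
    L=c[m&(c[...,2]<200)]; print(n,m.sum(),np.median(L[:,2]),np.polyfit(L[:,0],L[:,2],1))
    z0=np.load(f'pics/{n}0.npz');diff=(np.abs(z0['p'].astype(int)-p).sum(2)>60)
    cv2.imwrite(f'pics/diff_{n}.png',(diff*255).astype(np.uint8))
E
```

```text
17.75 car tcp [255.2  -0.  302.5] tipz 288.4911375500928 yaw [3.142 0.    1.649] F [ 0.33  0.1  -0.88] 0.2544916269768019 [-0.488  0.325  1.298 -0.     1.519 -0.567]
top 7612 165.41096864119748 [-3.14113629e-04  1.65438369e+02]
scene 3874 164.76372759924777 [3.41229529e-04 1.64753587e+02]
```

View pics/top3.png

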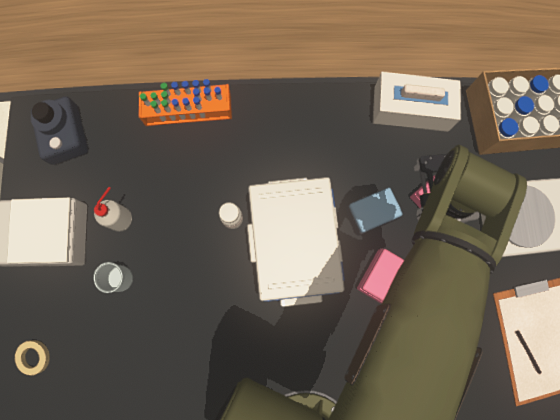

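View pics/scene3.png

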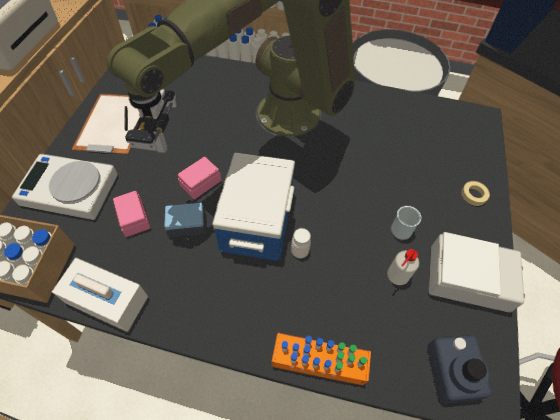

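The lid, centred at (297,238) in the top view, lies shut: its top is at 165 mm and level. Bottle_e (230,214), beaker (113,278), wash bottle (113,214), tip box (375,210) and the pink boxes all stand where they were. The robot is clear of everything.

```bash
python3 -c "
from h import *
print(workorder.sign_off())"
```

```text
the job is handed in; nothing more can be done
None
```

The flap is folded flat over the bottles and the lid is fully shut. I handed the job in at about 18 s of the 56 s allowed.

- **Flap:** I pushed it over with the closed fingers and pressed it onto its stop at about 9 N. Before I touched the lid, both cameras showed its top face level at about 129 mm, which is the flat height.
- **Lid:** I swung it over slowly with the fingers in contact and slowed down for the last stretch. I then pressed it onto its stop at about 20 N. After I lifted off, both cameras showed its top level at 165.4 and 164.8 mm, against 165 mm when shut.
- **Rest of the bench:** In the last pictures, bottle e, the beaker and the wash bottle look unmoved. The tip box was mostly hidden behind the open lid at the start, so I could only compare the part that showed. I judged this by eye and did not measure shifts. The bottles inside the carrier are hidden under the flap and lid, so I did not see them again.
- **Robot:** It ended clear of everything, with no contact force. None of my checks failed or disagreed.

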